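Centre a top-heavy desk award on its plinth

TASK

Two small globe awards stand on round wooden plinths on the desk. The one with the red globe has been knocked off-centre: nudge its foot with light fingertip taps until the whole foot stands inside the brass ring at the middle of its plinth, upright, without tipping it over, lifting it or taking it between the fingers. Leave the blue award and the other things on the desk where they are, and finish clear of everything.

Things in the scene. Friction and masses are not known exactly. Their poses are not given: they have to be found in the camera images.
- award: Red-globe award, 120 g give or take, loose, 61 mm tall, top-heavy. Origin: centre of the underside of its foot; z up. The foot is a brass disc 32 mm across and 9 mm thick, the widest part; above it a thin stem (7 to 13 mm across), then a red ball 26 mm across centred 45 mm up, and a brass button on top. Pushed at the foot (below 9 mm) it slides and stops when the push stops; pushed at the ball it tips over. It starts 19 to 30 mm off the plinth's centre, in any direction.
- award_ball (a point): Centre of the red ball of the red award, 45 mm above the underside of its foot.
- plinth_centre (a point): Centre of the top face of the red award's plinth and of its brass ring. The plinth is a round dark wooden block, 100 mm across (108 mm at its base), 40 mm high, that does not move; its top is 40 mm above the desk. The brass ring inlaid flush in the top is 44 mm across inside and 49 mm outside.
- other_award: Blue-globe award, same shape and size as the red one, already centred on its own plinth. Loose; to be left alone. Origin: centre of the underside of its foot.
- other_plinth_centre (a point): Centre of the top face of the blue award's plinth, same shape and size as the red one's, fixed.
- stapler: Brown-grey stapler lying on the desk, 130x34x48 mm, origin at the centre of its underside. Leave alone.
- glue_stick: Glue stick, blue and white, 24 mm across and 92 mm tall, standing on the desk, origin at the centre of its underside. Leave alone.
- usb_stick: Black memory stick, 18x48x8 mm, on the desk, origin at the centre of its underside. Leave alone.
- sharpener: Metal pencil sharpener, 16x26x15 mm, on the desk, origin at the centre of its underside. Leave alone.
There are look-alikes about, which are no part of the job. What is shaped like the part that bears other_plinth_centre but purple is not meant.

How it is judged (in metres and radians):
At the end, for the whole second after the job is handed in: The red award stands upright (within 0.06 rad) and at rest on its plinth with its foot wholly inside the brass ring: its centre within 6 mm of the plinth's centre. The blue award still stands upright within 6 mm of its own plinth's centre (horizontal distance between award and plinth_centre below 0.006 m and angle between each of award, other_award's own z axis and vertical below 0.06 rad and z of award in the frame of plinth_centre between -0.003 and 0.003 m and linear speed of award below 0.01 m/s and horizontal distance between other_award and other_plinth_centre below 0.006 m); the robot touches nothing.
It fails at once if the red award is tipped over or falls off its plinth (angle between award's own z axis and vertical above 0.5 rad or z of award in the frame of plinth_centre below -0.01 m).
It fails at once if the red award is lifted off its plinth (z of award in the frame of plinth_centre above 0.012 m).
It fails at once if the red award is taken between the fingers (the gripper comes down over it) (horizontal distance between the grasp point and award_ball below 0.014 m and z of the grasp point in the frame of award below 0.07 m).
It fails at once if the red award is struck hard (over 12 N) (contact force between the fingers and award above 12 N).
It fails at once if something else is disturbed: the blue award moved over 6 mm, or another listed thing over 15 mm (distance of other_award from where it was at the start of the episode above 0.006 m or distance of any of stapler, glue_stick, usb_stick, sharpener from where it was at the start of the episode above 0.015 m).
It also fails if it takes over 48 s, if anything falls off the work surface, if the arm or the gripper's body presses on something with over 40 N, if the wrist force passes 120 N, or if a joint passes its speed limit or range.

ROBOT

A 6-joint arm with a two-finger parallel gripper is mounted at the origin on a cart in front of the work surface, level with it; the furniture and walls round the work are solid. World frame = base frame: x ahead of the robot, y to its left, z up, the work surface at z = 0. Lengths are in mm, angles in degrees, forces in N, time in s.
With the tool pointing down it reaches from about 300 to 850 mm from the base axis. Payload 4.2 kg.
Tool frame: the origin (TCP) lies midway between the tips of the shut fingers; the grasp point (between the pads) lies 19 mm behind it; y points along the fingers, z is the direction in which the jaws open and shut, and the axes are right-handed (so a half turn about y gives the same grasp; the last joint's range is limited). The gripper opens to 91 mm and grips with 3 to 60 N. Pads are 32 mm wide; open, the fingers measure 118 mm over their backs; the gripper's body (76 mm by 178 mm) begins 60 mm behind the grasp point.
Start: joints at [69.844, 18.312, 89.639, -0, 72.044, -1.146], TCP at [187.306, 543.654, 213.976] pointing down, gripper open.
Joint ranges: [-177.97, 177.97], [-48.28, 115.42], [12.27, 149.76], [-77.06, 257.06], [2.81, 150.46], [-146.56, 146.56]. Speed limits (degrees/s): [147.25, 147.25, 180, 180, 180, 180].

INTERFACE

Orientations are given as [roll, pitch, yaw] about the fixed x, y, z axes, in that order (R = Rz(yaw) Ry(pitch) Rx(roll)).
In Python, from workcell import env gives the robot as it stands.
- The arm moves only by the shell command python3 -m handwheel 'ROWS' [FORCE]. ROWS is JSON, a list of rows, each a list of 3 entries, a list of its own where there are three numbers: the opening, from 0 (shut) to 1 (fully open), then the shift along the tool's x, y, z in mm, then the turn, a rotation vector about the tool's x, y, z in degrees. A call has exactly 10 rows; each row shifts and turns the commanded pose from where the row before left it, along the tool's axes as they then stand; what a row does not reach is not made up. A row lasts 1/12 s, in which the tool goes at most 41.7 mm and 7.16 degrees, less where a joint would pass 70% of its speed; a pose out of reach is approached as far as the arm can. A call is refused whole if a number of a shift passes 41.7 or a number of a turn 7.16, either way. A call with a gripper value outside its range is refused whole. The fingers move at their own pace and stop on an object; FORCE is the grip in N (left out, the last holds). Time passes only in rows, so rows that do not move let the fingers close, or fill a call up. It gives the time, the measured TCP pose, the force and the opening at its end, in the units of the state.
- env.state(): the state, without advancing time (a new reading comes with each control period).
- env.grab_frame(name): name is "scene" or "top" or "wrist"; returns the picture (384x512x3 uint8, red, green, blue); there is no depth.
- env.camera_info(name): a dict with "fx", "fy", "cx", "cy" (pixels), "camera_from_world" (4x4, takes a point from world to camera coordinates); the wrist camera has in their place "mount" (4x4, takes a point from camera to tool coordinates, whose origin is the TCP and whose axes are the tool frame's). Camera axes: x right, y down, z forward; pixel columns grow to the right and rows downward; lengths in mm; the calibration is good to about 2 mm. A picture is of the moment at which its call begins: read the wrist's pose just before it. camera_info takes no time and is no camera call.
- env.job_done(): hands the job in, once; it reports no verdict.
Trained networks look in the newest picture that a camera, given by its name, has taken for a name from the list of things; names that differ only in an ending like _2 or _b are one class to them, and where a whole thing is asked for, a point or a joint stands for the part that bears it (a point fixed in the world has none). Each returns a list of dicts, best first, with "p" (0 to 1); they miss things now and then, are a little off and sometimes report something else, mostly with a low value. They report only what shows in the picture. A call takes as long as a camera call. They do not tell look-alikes from the thing itself.
- env.masks_of(camera, label): "region" (384x512 bool, what is visible of it) and "location" ([column, row] in pixels, amid what is visible of it).
The state is a dict: "time_s": time; "qpos": joint angles; "qvel": joint speeds; "effort": joint torques, N m; "ee_pos": TCP position; "ee_rot": TCP orientation; "force": force on the tool from outside, world axes, zero at the start; "torque": the same for the moment, N m; "gripper_width": finger opening in mm.
Only numpy, scipy, OpenCV 4.12 (cv2) and the standard library are available. Lean on these libraries where they do the work, as an engineer would, in place of code of your own. Each camera call takes 0.05 s, during which the arm holds its last target.

## Working session

There is one attempt and no reset: what is moved stays moved. The work goes in short steps, Python scripts to look and compute and a shell command to move; the robot and the scene stay as the last step left them, time stands still between calls to the robot, and variables do not carry over. Pictures are saved under pics/ and viewed, and the job is handed in when it is done.

```bash
mkdir -p pics; ls
python3 - <<'E'
from workcell import env
import cv2
s=env.state();print({k:s[k] for k in ('time_s','ee_pos','ee_rot','force','gripper_width')})
for n in('scene','top','wrist'):
    im=env.grab_frame(n);cv2.imwrite(f'pics/{n}0.png',cv2.cvtColor(im,cv2.COLOR_RGB2BGR))
    print(n,env.camera_info(n))
E
```

```text
pics
{'time_s': 0.0, 'ee_pos': array([187.15889362, 543.17289119, 213.13247568]), 'ee_rot': array([-9.00983685e+01, -4.08820272e-04, -1.90104317e+01]), 'force': array([ 0.03269743,  1.68250754, -0.58673136]), 'gripper_width': 91.48847850325258}
scene {'fx': 468.47859218183856, 'fy': 468.47859218183856, 'cx': 252.922853710734, 'cy': 187.3112770529019, 'camera_from_world': array([[ 6.93197620e-01, -7.20442051e-01, -2.09835937e-02,
        -3.89172041e+02],
       [-3.18384833e-01, -2.79965971e-01, -9.05676627e-01,
         2.29047956e+02],
       [ 6.46612835e-01,  6.34493740e-01, -4.23449566e-01,
         8.65486455e+02],
       [ 0.00000000e+00,  0.00000000e+00,  0.00000000e+00,
         1.00000000e+00]])}
top {'fx': 404.2231451604894, 'fy': 404.2231451604894, 'cx': 259.4658940587581, 'cy': 189.91950622733796, 'camera_from_world': array([[ 7.13756351e-03, -9.99684071e-01,  2.41000792e-02,
        -1.42628998e+01],
       [-9.97679444e-01, -8.75103758e-03, -6.75214575e-02,
         5.66319439e+02],
       [ 6.77110262e-02, -2.35622150e-02, -9.97426709e-01,
         1.22503531e+03],
       [ 0.00000000e+00,  0.00000000e+00,  0.00000000e+00,
         1.00000000e+00]])}
wrist {'fx': 281.0031559005302, 'fy': 281.0031559005302, 'cx': 257.8619176526692, 'cy': 194.56897879628704, 'mount': array([[ 3.60986066e-04,  9.62237379e-01,  2.72211493e-01,
        -7.59737704e+01],
       [-1.46730427e-03, -2.72210708e-01,  9.62236550e-01,
        -1.70563290e+02],
       [ 9.99998858e-01, -7.46771072e-04,  1.31363074e-03,
         3.30086211e-01],
       [ 0.00000000e+00,  0.00000000e+00,  0.00000000e+00,
         1.00000000e+00]])}
```

View pics/scene0.png

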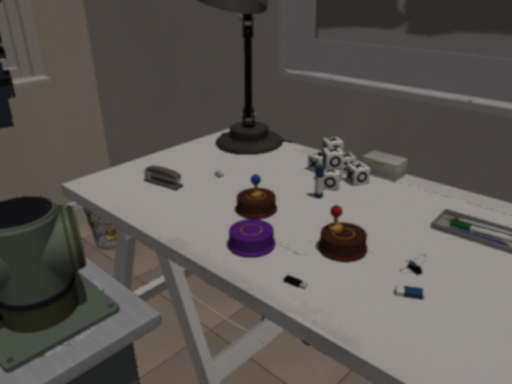

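View pics/top0.png

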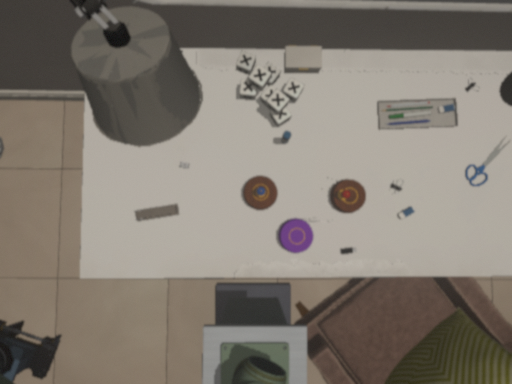

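View pics/wrist0.png

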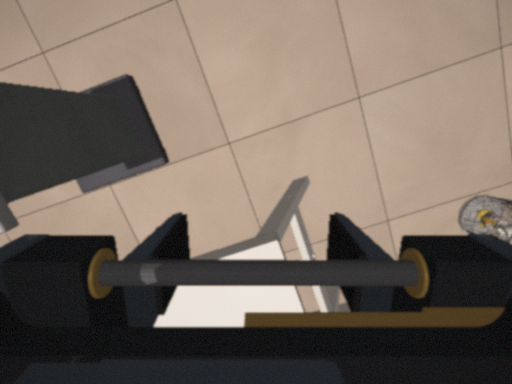

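```bash
cat > h.py <<'E'
from workcell import env
import numpy as np, cv2
from scipy.spatial.transform import Rotation as R
def cam(n):
    c=env.camera_info(n)
    K=np.array([[c['fx'],0,c['cx']],[0,c['fy'],c['cy']],[0,0,1]])
    if n=='wrist':
        s=env.state();T=np.eye(4);T[:3,:3]=R.from_euler('xyz',s['ee_rot'],degrees=True).as_matrix();T[:3,3]=s['ee_pos']
        M=np.linalg.inv(T@c['mount'])
    else: M=c['camera_from_world']
    return K,M
def back(C,uv,z):
    K,M=C;uv=np.atleast_2d(uv).astype(float)
    d=(np.linalg.inv(K)@np.c_[uv,np.ones(len(uv))].T).T@M[:3,:3]
    o=-M[:3,:3].T@M[:3,3]
    return o+d*((z-o[2])/d[:,2])[:,None]
def proj(C,P):
    K,M=C;P=np.atleast_2d(P);q=(K@(P@M[:3,:3].T+M[:3,3]).T).T
    return q[:,:2]/q[:,2:]
def save(im,name):cv2.imwrite(f'pics/{name}.png',cv2.cvtColor(im,cv2.COLOR_RGB2BGR))
E
python3 - <<'E'
from h import *
env.state()
for n in('top','scene'):
    C=cam(n)
    im=env.grab_frame(n)
    for l,z in(('award_ball',85),('award',65),('other_award',65),('stapler',24),('glue_stick',46),('usb_stick',4),('sharpener',8)):
        for d in env.masks_of(n,l)[:3]:
            print(n,l,round(d['p'],2),np.round(d['location']),d['region'].sum(),np.round(back(C,d['location'],z)[0]))
im=env.grab_frame('top')
save(cv2.resize(im[160:220,220:380],None,fx=5,fy=5,interpolation=cv2.INTER_CUBIC),'topz')
print(env.state()['time_s'])
E
```

```text
top award_ball 0.56 [157. 212.] 470 [494. 287.  85.]
top award 0.54 [342. 194.] 123 [ 552. -255.   65.]
top other_award 0.43 [259. 191.] 74 [560.  -6.  65.]
top stapler 0.63 [158. 214.] 475 [491. 299.  24.]
top glue_stick 0.5 [284. 136.] 101 [731. -82.  46.]
top sharpener 0.39 [185. 164.] 46 [647. 221.   8.]
scene award_ball 0.83 [333. 220.] 319 [ 514. -282.   85.]
scene award 0.7 [334. 218.] 273 [ 550. -258.   65.]
scene award 0.58 [344. 240.] 1487 [ 489. -326.   65.]
scene other_award 0.7 [256. 191.] 167 [537. -37.  65.]
scene other_award 0.22 [334. 219.] 276 [ 548. -261.   65.]
scene stapler 0.86 [163. 176.] 673 [493. 296.  24.]
scene glue_stick 0.79 [321. 182.] 275 [721. -99.  46.]
scene usb_stick 0.68 [291. 283.] 152 [ 371. -288.    4.]
scene sharpener 0.45 [163. 174.] 639 [523. 338.   8.]
1.0
```

View pics/topz.png

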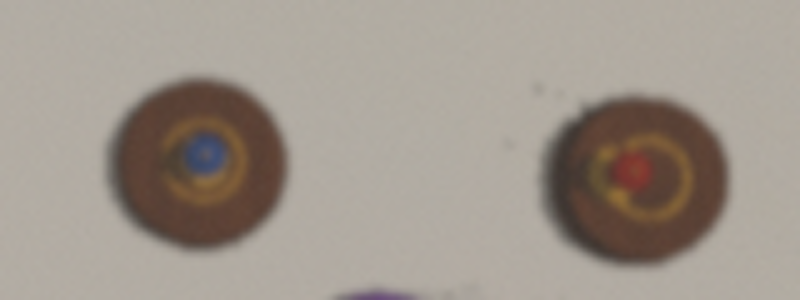

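Run:
```python
from h import *
C=cam('top')
f=lambda x,y:((x+.5)/5-.5+220,(y+.5)/5-.5+160)
for n,p,z in(('ring',(650,177),40),('plinth outline',(641,181),40),('ball',(632,172),85),('bring',(203,160),40),('bplinth',(200,163),40),('bball',(205,153),85)):
    print(n,np.round(f(*p),1),back(C,f(*p),z).round(1))
S=cam('scene');im=env.grab_frame('scene')
save(cv2.resize(im[195:265,290:390],None,fx=8,fy=8,interpolation=cv2.INTER_CUBIC),'scz')
```

```text
ring [349.6 195. ] [[ 551.9 -283.5   40. ]]
plinth outline [347.8 195.8] [[ 549.4 -278.    40. ]]
ball [346. 194.] [[ 552.2 -261.8   85. ]]
bring [260.2 191.6] [[559.9 -11.5  40. ]]
bplinth [259.6 192.2] [[558.1  -9.7  40. ]]
bball [260.6 190.2] [[561.2 -11.5  85. ]]
```

View pics/scz.png

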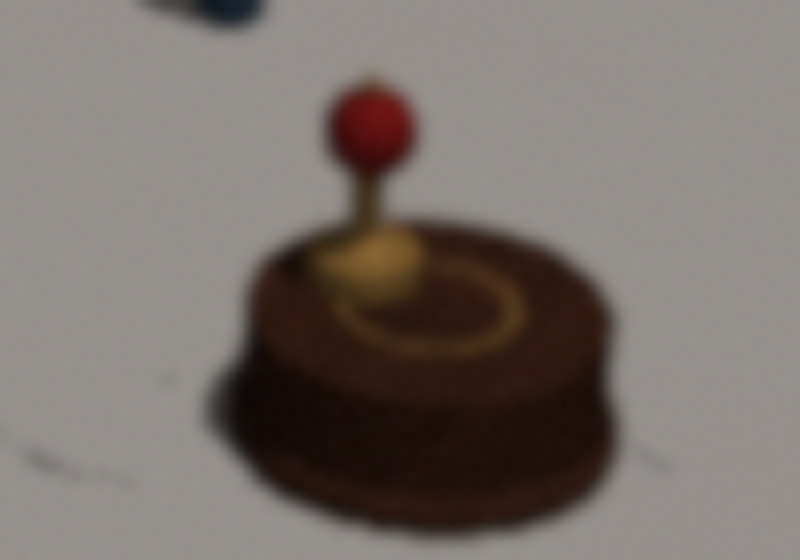

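```bash
python3 -m handwheel '[[0,[0,0,0],[0,-6.3,0]],[0,[0,0,0],[0,-6.3,0]],[0,[0,0,0],[0,-6.4,0]],[0,[18,0,-36.9],[0,0,0]],[0,[18,0,-36.9],[0,0,0]],[0,[18,0,-36.9],[0,0,0]],[0,[18,0,-36.9],[0,0,0]],[0,[18,0,-36.9],[0,0,0]],[0,[18,0,-36.9],[0,0,0]],[0,[18,0,-36.9],[0,0,0]]]' 10
python3 -m handwheel '[[0,[18,0,-36.9],[0,0,0]],[0,[18,0,-36.9],[0,0,0]],[0,[18,0,-36.9],[0,0,0]],[0,[18,0,-36.9],[0,0,0]],[0,[18,0,-36.9],[0,0,0]],[0,[18,0,-36.9],[0,0,0]],[0,[18,0,-36.9],[0,0,0]],[0,[18,0,-36.9],[0,0,0]],[0,[18,0,-36.9],[0,0,0]],[0,[18,0,-36.9],[0,0,0]]]'
```

```text
time_s: 1.88
ee_pos: [313.6, 283.6, 214.2]
ee_rot: [-90.0, -0.0, 0.0]
force: [2.1, -0.5, -0.5]
gripper_width: 27.5
time_s: 2.72
ee_pos: [493.7, -85.9, 214.2]
ee_rot: [-90.0, -0.0, -0.0]
force: [0.8, 0.4, 0.3]
gripper_width: 0.4
```

```bash
python3 -m handwheel '[[0,[7.3,12,-15.6],[0,0,0]],[0,[7.3,12,-15.6],[0,0,0]],[0,[7.3,12,-15.6],[0,0,0]],[0,[7.3,12,-15.6],[0,0,0]],[0,[7.3,12,-15.6],[0,0,0]],[0,[7.3,12,-15.6],[0,0,0]],[0,[7.3,12,-15.6],[0,0,0]],[0,[0,0,0],[0,0,0]],[0,[0,0,0],[0,0,0]],[0,[0,0,0],[0,0,0]]]'
python3 - <<'E'
from h import *
s=env.state();C=cam('wrist');im=env.grab_frame('wrist');np.savez('w1.npz',im=im,K=C[0],M=C[1])
print(s['ee_pos'],s['ee_rot'])
save(cv2.resize(im,None,fx=1.5,fy=1.5),'w1')
for l,z in(('award_ball',85),('award',65)):
    for d in env.masks_of('wrist',l)[:3]: print(l,d['p'],d['location'],d['region'].sum(),back(C,d['location'],z).round(1))
E
```

```text
time_s: 3.55
ee_pos: [544.1, -192.4, 130.3]
ee_rot: [-90.0, -0.0, -0.0]
force: [0.2, 0.1, -0.5]
gripper_width: 0.5
[ 544.13269846 -192.44882061  130.29388362] [-8.99728999e+01 -2.28907716e-03 -1.80109039e-02]
award_ball 0.89 [179.3, 215.5] 1560 [[ 547.  -256.2   85. ]]
award 0.83 [178.3, 214.5] 1483 [[ 553.4 -262.9   65. ]]
```

View pics/w1.png

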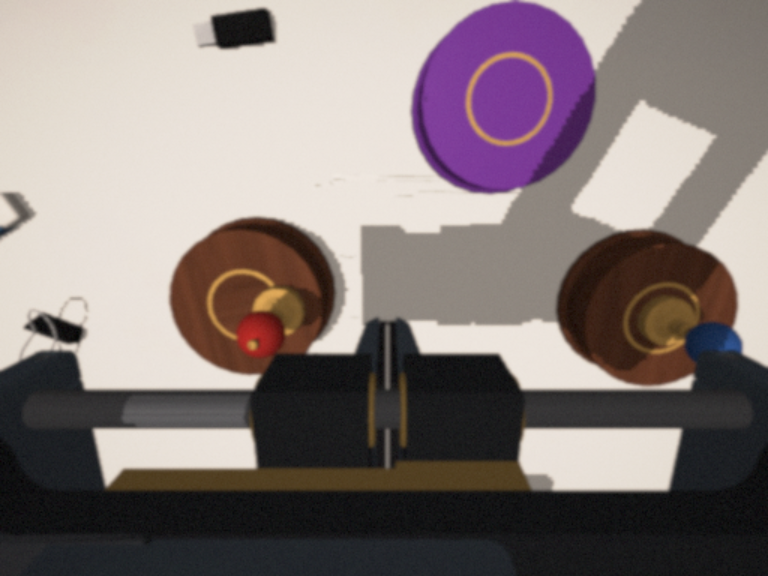

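```bash
cat > meas.py <<'E'
from h import *
from scipy.optimize import least_squares
import sys
def circ(c,r,z,n=72):
    t=np.linspace(0,2*np.pi,n,endpoint=False);return np.c_[c[0]+r*np.cos(t),c[1]+r*np.sin(t),np.full(n,z)]
def measure(im,C,c0,name,a0=None):
    hsv=cv2.cvtColor(im,cv2.COLOR_RGB2HSV).astype(int)
    H,S,V=hsv[...,0],hsv[...,1],hsv[...,2]
    vv,uu=np.mgrid[:384,:512]
    P=back(C,np.c_[uu.ravel(),vv.ravel()],40)
    # red ball
    red=(((H<6)|(H>172))&(S>150)&(V>90)).reshape(-1)
    Pb=back(C,np.c_[uu.ravel(),vv.ravel()],85)
    near=np.hypot(Pb[:,0]-c0[0],Pb[:,1]-c0[1])<45
    m=(red&near).reshape(384,512).astype(np.uint8)
    n,lab,st,ce=cv2.connectedComponentsWithStats(m)
    k=1+np.argmax(st[1:,4]);ball=ce[k];bx=back(C,ball,85)[0]
    # brass
    br=((H>=12)&(H<=28)&(S>90)&(V>110))
    dist=lambda c:np.hypot(P[:,0]-c[0],P[:,1]-c[1])
    c=np.array(c0,float)
    aw=bx[:2].copy()
    fc=back(C,proj(C,[*aw,49]),40)[0][:2]
    for it in range(15):
        r=dist(c)
        sel=br.ravel()&(abs(r-23.25)<(8 if it<4 else 4))&(dist(fc)>22)&(dist(aw)>19)
        # exclude ball pixels vicinity
        Q=P[sel][:,:2]
        res=least_squares(lambda q:np.hypot(Q[:,0]-q[0],Q[:,1]-q[1])-23.25,c,loss='soft_l1');c=res.x
    print(name,'ball px',ball.round(1),'award(ball)',bx[:2].round(1),'area',st[k,4])
    print(' ring',c.round(1),'n',sel.sum(),'rms',np.sqrt(np.mean(res.fun**2)).round(2),'rfree',np.mean(np.hypot(*(Q-c).T)).round(2))
    d=c-bx[:2];print(' need (ring-award by ball)',d.round(1),'len',np.hypot(*d).round(1))
    k=4;u0,v0=(proj(C,[*c,50])[0]-[90,70]).round().astype(int)
    u0=max(u0,0);v0=max(v0,0)
    big=cv2.resize(im[v0:v0+140,u0:u0+180],None,fx=k,fy=k,interpolation=cv2.INTER_CUBIC).copy()
    def dr(pts,col):
        q=((proj(C,pts)-[u0,v0]+.5)*k-.5).round().astype(np.int32);cv2.polylines(big,[q],True,col,1)
    dr(circ(c,22,40),(0,255,255));dr(circ(c,24.5,40),(0,255,255))
    a=bx[:2] if a0 is None else a0
    dr(circ(a,16,40),(0,255,0));dr(circ(a,16,49),(0,255,0))
    save(big,name);return c,bx[:2]
if __name__=='__main__':
    d=np.load('w1.npz');measure(d['im'],(d['K'],d['M']),(551,-281),sys.argv[1])
E
python3 meas.py m1
```

```text
m1 ball px [172.1 222.9] award(ball) [ 553.5 -262.6] area 658
 ring [ 551.6 -284. ] n 460 rms 1.55 rfree 23.43
 need (ring-award by ball) [ -1.9 -21.4] len 21.5
```

View pics/m1.png

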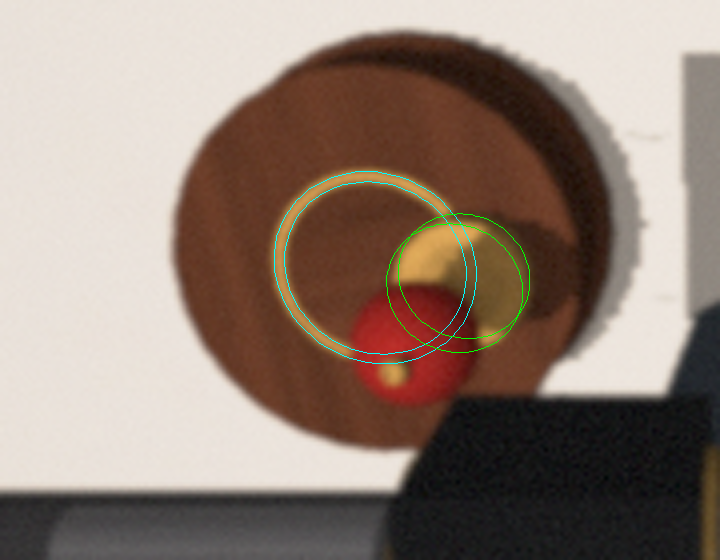

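```bash
python3 -m handwheel '[[0,[0,0,0],[0,5,0]],[0,[7.75,0,-7],[0,0,0]],[0,[7.75,0,-7],[0,0,0]],[0,[0,20,0],[0,0,0]],[0,[0,20,0],[0,0,0]],[0,[0,20,0],[0,0,0]],[0,[0,16,0],[0,0,0]],[0,[0,10,0],[0,0,0]],[0,[0,0,0],[0,0,0]],[0,[0,0,0],[0,0,0]]]'
python3 - <<'E'
from h import *
im=env.grab_frame('scene');save(cv2.resize(im[120:270,260:460],None,fx=4,fy=4,interpolation=cv2.INTER_CUBIC),'s2')
s=env.state();C=cam('wrist');im=env.grab_frame('wrist');np.savez('w1.npz',im=im,K=C[0],M=C[1])
save(cv2.resize(im,None,fx=1.5,fy=1.5),'w2');print(s['ee_pos'],s['ee_rot'],s['force'])
E
python3 meas.py m2
```

```text
time_s: 4.53
ee_pos: [559.0, -208.6, 43.9]
ee_rot: [-90.0, -0.0, -5.0]
force: [-0.7, 0.6, 0.1]
gripper_width: 0.7
[ 559.47336883 -208.68111629   44.66002139] [-90.02262752  -0.09358761  -4.98243664] [ 0.31748097  0.01336736 -0.57484889]
m2 ball px [149.7 253. ] award(ball) [ 546.6 -262.9] area 361
 ring [ 551.4 -284.3] n 628 rms 1.27 rfree 23.26
 need (ring-award by ball) [  4.8 -21.4] len 22.0
```

View pics/s2.png

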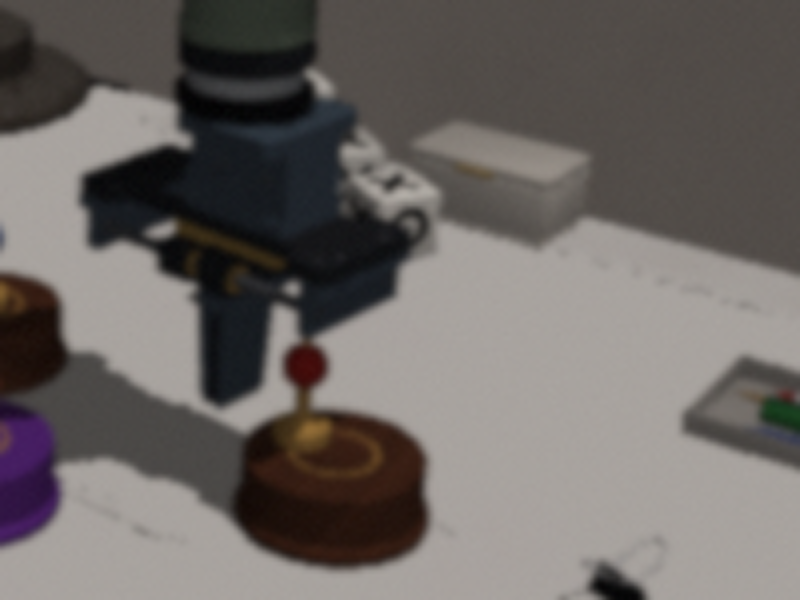

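View pics/w2.png

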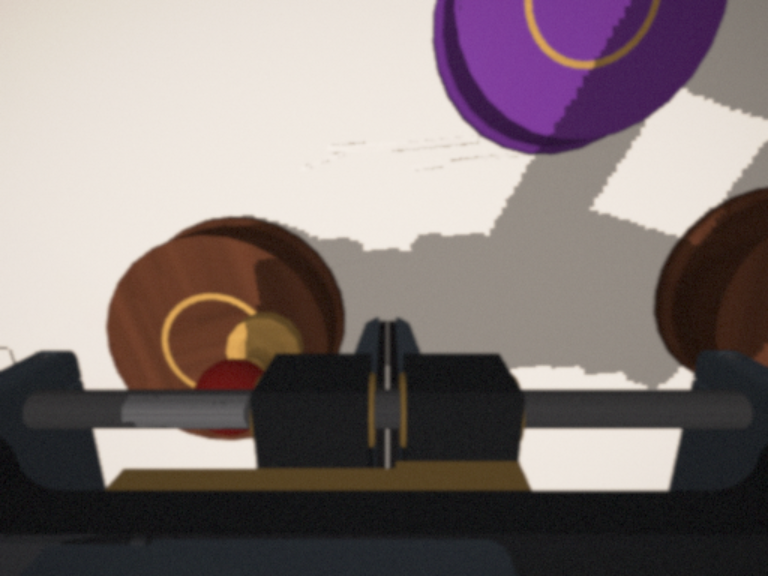

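View pics/m2.png

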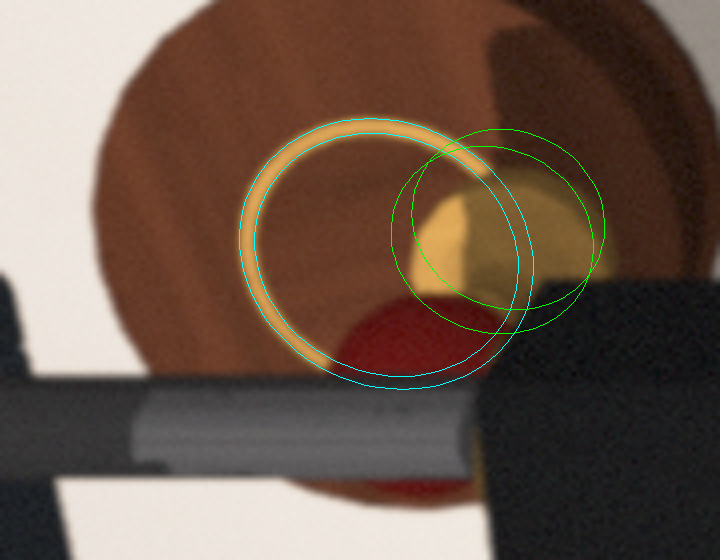

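```bash
python3 -m handwheel '[[0,[0,0,-5],[0,0,0]],[0,[0,0,-5],[0,0,0]],[0,[0,0,-5],[0,0,0]],[0,[0,0,-3],[0,0,0]],[0,[0,0,-1.5],[0,0,0]],[0,[0,0,-1.5],[0,0,0]],[0,[0,0,-1.5],[0,0,0]],[0,[0,0,-1.5],[0,0,0]],[0,[0,0,-1.5],[0,0,0]],[0,[0,0,-1.5],[0,0,0]]]'
cat > look.py <<'E'
from h import *
from meas import circ
import sys
ring=(551.5,-284.1)
aw=tuple(map(float,sys.argv[2:4]))
s=env.state();C=cam('wrist');im=env.grab_frame('wrist');np.savez('w1.npz',im=im,K=C[0],M=C[1])
print(s['time_s'],s['ee_pos'],s['ee_rot'],s['force'])
k=4;u0,v0=90,130
big=cv2.resize(im[v0:v0+140,u0:u0+190],None,fx=k,fy=k,interpolation=cv2.INTER_CUBIC).copy()
def dr(pts,col):
    q=((proj(C,pts)-[u0,v0]+.5)*k-.5).round().astype(np.int32);cv2.polylines(big,[q],True,col,1)
dr(circ(ring,22,40),(0,255,255));dr(circ(ring,24.5,40),(0,255,255));dr(circ(aw,16,49),(0,255,0));dr(circ(aw,16,40),(0,255,0))
save(big,sys.argv[1])
E
python3 look.py l3 553.5 -262.6
```

```text
time_s: 5.47
ee_pos: [556.1, -235.1, 43.9]
ee_rot: [-90.0, 0.0, -5.0]
force: [-1.2, 0.0, -0.3]
gripper_width: 0.4
5.4667 [ 556.12450603 -235.10219697   43.87594359] [-8.99915162e+01  4.73353760e-03 -4.99849979e+00] [-1.17582982  0.00620603 -0.27057678]
```

View pics/l3.png

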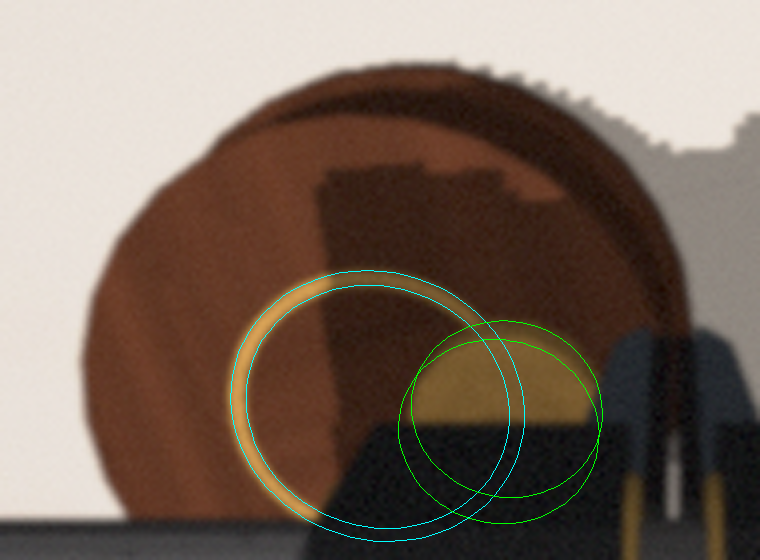

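```bash
python3 -m handwheel '[[0,[0,0,-1.4],[0,0,0]],[0,[0,0,-1.4],[0,0,0]],[0,[0,0,-1.4],[0,0,0]],[0,[0,0,-1.4],[0,0,0]],[0,[0,0,-1.4],[0,0,0]],[0,[0,0,-1.4],[0,0,0]],[0,[0,0,-1.4],[0,0,0]],[0,[0,0,-1.4],[0,0,0]],[0,[0,0,-1.4],[0,0,0]],[0,[0,0,-1.4],[0,0,0]]]'
python3 look.py l4 552.8 -276.6
```

```text
time_s: 6.35
ee_pos: [554.9, -249.2, 44.0]
ee_rot: [-90.0, -0.0, -5.0]
force: [0.6, 1.5, 1.0]
gripper_width: 0.6
6.35 [ 554.92187028 -249.18627817   43.95652279] [-8.99938838e+01 -4.90733612e-03 -5.01319187e+00] [0.57547725 1.53079467 0.998255  ]
```

View pics/l4.png

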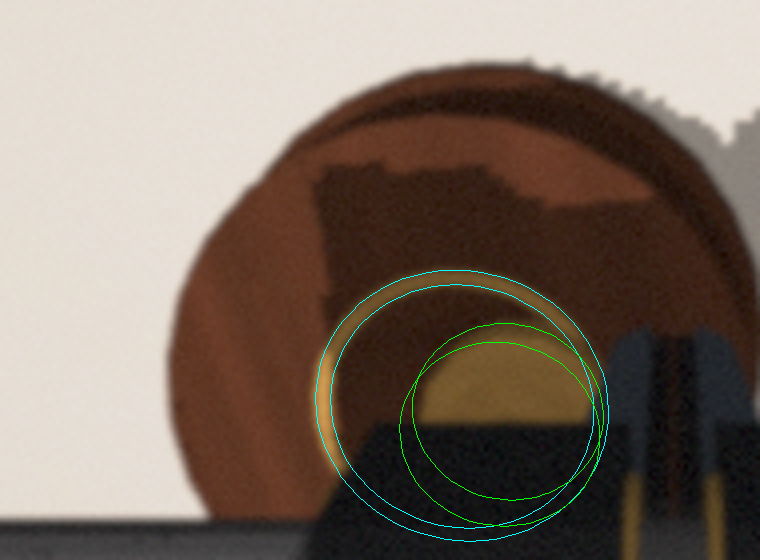

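```bash
python3 -m handwheel '[[0,[0,0,-1.4],[0,0,0]],[0,[0,0,-1.4],[0,0,0]],[0,[0,0,-1.4],[0,0,0]],[0,[0,0,-1.4],[0,0,0]],[0,[0,0,0],[0,0,0]],[0,[0,0,2],[0,0,0]],[0,[0,0,8],[0,0,0]],[0,[0,0,20],[0,0,0]],[0,[0,0,20],[0,0,0]],[0,[0,-10,0],[0,0,0]]]'
python3 -m handwheel '[[0,[0,-20,0],[0,0,0]],[0,[0,-20,0],[0,0,0]],[0,[0,-20,0],[0,0,0]],[0,[0,-20,0],[0,0,0]],[0,[0,0,0],[0,0,0]],[0,[0,0,0],[0,0,0]],[0,[0,0,0],[0,0,0]],[0,[0,0,0],[0,0,0]],[0,[0,0,0],[0,0,0]],[0,[0,0,0],[0,0,0]]]'
python3 - <<'E'
from h import *
from meas import *
s=env.state();C=cam('wrist');im=env.grab_frame('wrist');np.savez('w1.npz',im=im,K=C[0],M=C[1])
print(s['time_s'],s['ee_pos'],s['ee_rot']);save(cv2.resize(im,None,fx=1.5,fy=1.5),'w5')
im=env.grab_frame('top');save(cv2.resize(im[160:220,300:400],None,fx=8,fy=8,interpolation=cv2.INTER_CUBIC),'t5')
E
python3 meas.py m5
```

```text
time_s: 7.23
ee_pos: [557.1, -200.9, 52.2]
ee_rot: [-89.8, 0.3, -4.9]
force: [-0.4, -0.1, -0.4]
gripper_width: 0.5
time_s: 8.07
ee_pos: [558.3, -204.7, 132.9]
ee_rot: [-90.0, 0.1, -5.0]
force: [-0.6, -0.6, -0.8]
gripper_width: 0.4
8.0667 [ 558.28545146 -204.66916113  132.8566119 ] [-89.96452644   0.1099703   -5.01208703]
m5 ball px [164.1 211.5] award(ball) [ 551.8 -281.1] area 646
 ring [ 551.8 -284.1] n 365 rms 1.51 rfree 23.82
 need (ring-award by ball) [-0. -3.] len 3.0
```

View pics/m5.png

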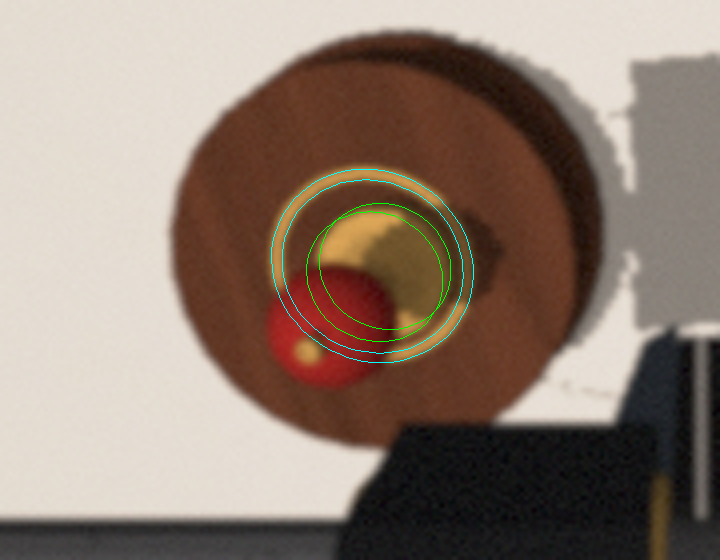

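View pics/t5.png

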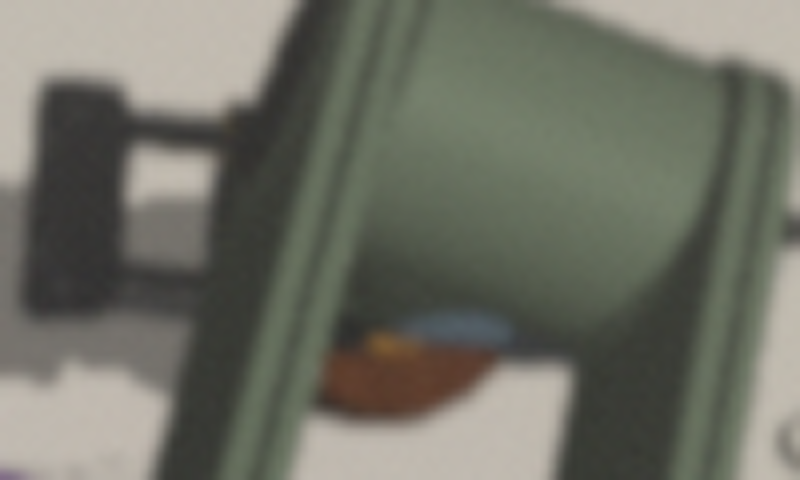

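```bash
python3 -m handwheel '[[0,[0,20,0],[0,0,0]],[0,[0,20,0],[0,0,0]],[0,[0,20,0],[0,0,0]],[0,[0,19,0],[0,0,0]],[0,[0,10,0],[0,0,0]],[0,[0,0,-12],[0,0,0]],[0,[0,0,-12],[0,0,0]],[0,[0,0,-12],[0,0,0]],[0,[0,0,-6],[0,0,0]],[0,[0,0,-2],[0,0,0]]]'
python3 -m handwheel '[[0,[0,0,-1.5],[0,0,0]],[0,[0,0,-1.5],[0,0,0]],[0,[0,0,-1.3],[0,0,0]],[0,[0,0,-1.3],[0,0,0]],[0,[0,0,-1.3],[0,0,0]],[0,[0,0,-1.3],[0,0,0]],[0,[0,0,-0.8],[0,0,0]],[0,[0,0,0],[0,0,0]],[0,[0,0,0],[0,0,0]],[0,[0,0,0],[0,0,0]]]'
```

```text
time_s: 9.0
ee_pos: [555.5, -251.0, 46.1]
ee_rot: [-90.1, -0.1, -5.1]
force: [0.3, -0.2, -0.1]
gripper_width: 0.3
time_s: 9.83
ee_pos: [554.2, -257.4, 45.0]
ee_rot: [-90.0, -0.0, -5.0]
force: [0.4, 1.8, 0.9]
gripper_width: 0.4
```

```bash
python3 -m handwheel '[[0,[0,0,2],[0,0,0]],[0,[0,0,8],[0,0,0]],[0,[0,0,20],[0,0,0]],[0,[0,0,20],[0,0,0]],[0,[0,0,10],[0,0,0]],[0,[0,-20,0],[0,0,0]],[0,[0,-30,0],[0,0,0]],[0,[0,-30,0],[0,0,0]],[0,[0,-20,0],[0,0,0]],[0,[0,0,0],[0,0,0]]]'
python3 -m handwheel '[[0,[-20,0,0],[0,0,0]],[0,[-20,0,0],[0,0,0]],[0,[-20,0,0],[0,0,0]],[0,[-15,0,0],[0,0,0]],[0,[0,0,0],[0,0,0]],[0,[0,0,0],[0,0,0]],[0,[0,0,0],[0,0,0]],[0,[0,0,0],[0,0,0]],[0,[0,0,0],[0,0,0]],[0,[0,0,0],[0,0,0]]]'
python3 - <<'E'
from h import *
s=env.state();C=cam('wrist');im=env.grab_frame('wrist');np.savez('w1.npz',im=im,K=C[0],M=C[1])
print(s['time_s'],s['ee_pos'],s['ee_rot'],s['force']);save(cv2.resize(im,None,fx=1.5,fy=1.5),'w6')
im=env.grab_frame('scene');save(cv2.resize(im[150:270,230:400],None,fx=4.7,fy=4.7,interpolation=cv2.INTER_CUBIC),'s6')
E
python3 meas.py m6
```

```text
time_s: 10.67
ee_pos: [562.2, -198.7, 149.9]
ee_rot: [-90.2, -0.5, -5.0]
force: [0.3, -0.7, 0.3]
gripper_width: 0.7
time_s: 11.5
ee_pos: [485.3, -191.4, 144.7]
ee_rot: [-90.0, -0.0, -5.0]
force: [-0.0, -0.4, 0.9]
gripper_width: 0.8
11.5 [ 485.29812718 -191.36597812  144.67668252] [-8.99958968e+01 -1.48621929e-03 -4.99447428e+00] [-0.00871454 -0.38174468  0.92996402]
m6 ball px [159.2 287.5] award(ball) [ 556.8 -290.3] area 39
 ring [ 551.3 -284.4] n 142 rms 1.43 rfree 23.22
 need (ring-award by ball) [-5.5  5.9] len 8.1
```

View pics/m6.png

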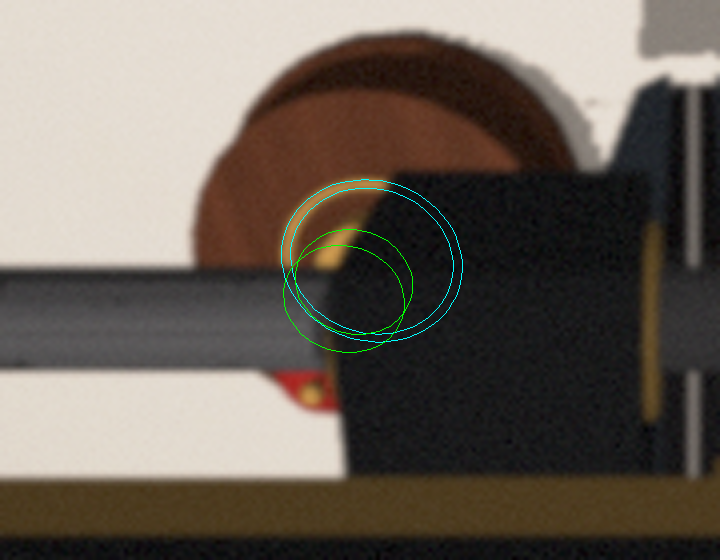

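View pics/s6.png

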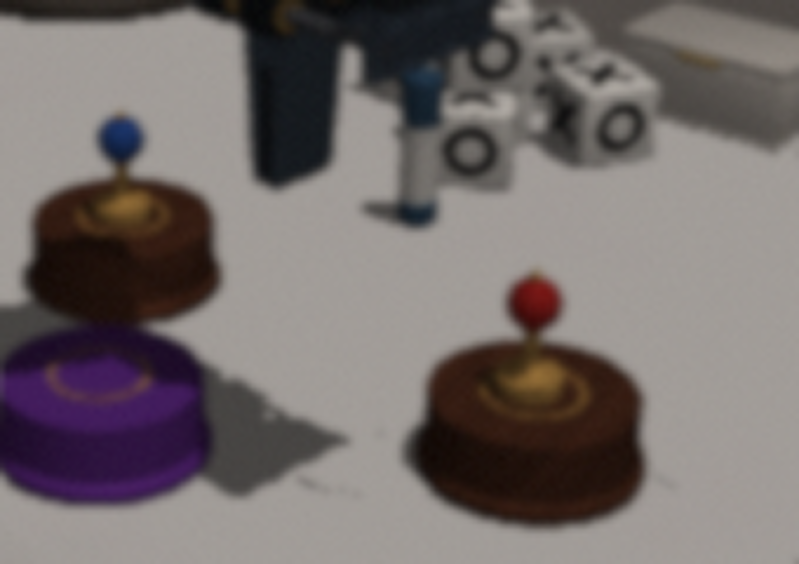

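View pics/w6.png

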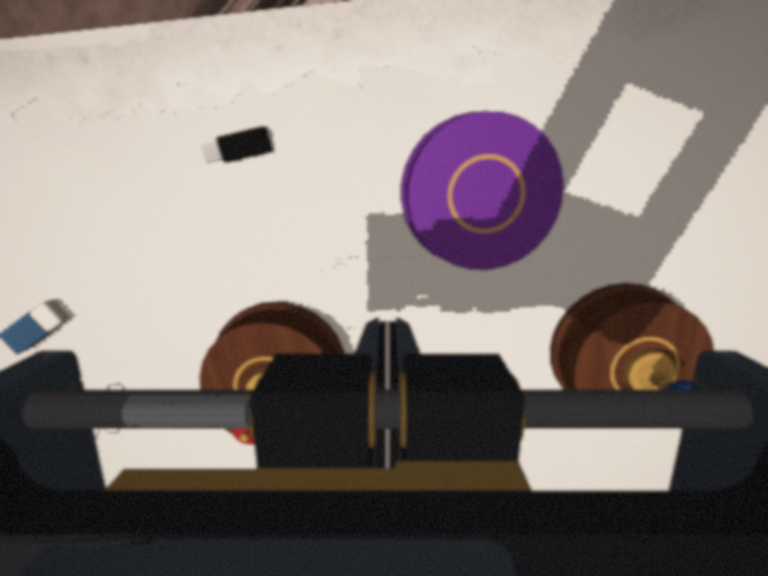

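```bash
python3 -m handwheel '[[0,[20,0,0],[0,0,0]],[0,[30,0,0],[0,0,0]],[0,[30,0,0],[0,0,0]],[0,[20,0,0],[0,0,0]],[0,[0,0,0],[0,0,0]],[0,[0,0,0],[0,0,0]],[0,[0,0,0],[0,0,0]],[0,[0,0,0],[0,0,0]],[0,[0,0,0],[0,0,0]],[0,[0,0,0],[0,0,0]]]'
python3 - <<'E'
from h import *
s=env.state();C=cam('wrist');im=env.grab_frame('wrist');np.savez('w1.npz',im=im,K=C[0],M=C[1])
print(s['time_s'],s['ee_pos'],s['ee_rot'],s['force'])
E
python3 meas.py m7
```

```text
time_s: 12.43
ee_pos: [583.6, -200.0, 145.2]
ee_rot: [-90.0, -0.0, -5.0]
force: [0.1, -0.2, -0.1]
gripper_width: 0.5
12.4333 [ 583.60144994 -200.02567687  145.23697787] [-8.99952144e+01 -1.43015624e-03 -5.03082074e+00] [ 0.12849939 -0.23316332 -0.06070063]
m7 ball px [155.5 178.4] award(ball) [ 551.5 -283.1] area 620
 ring [ 551.7 -284.5] n 370 rms 1.41 rfree 23.92
 need (ring-award by ball) [ 0.2 -1.4] len 1.4
```

View pics/m7.png

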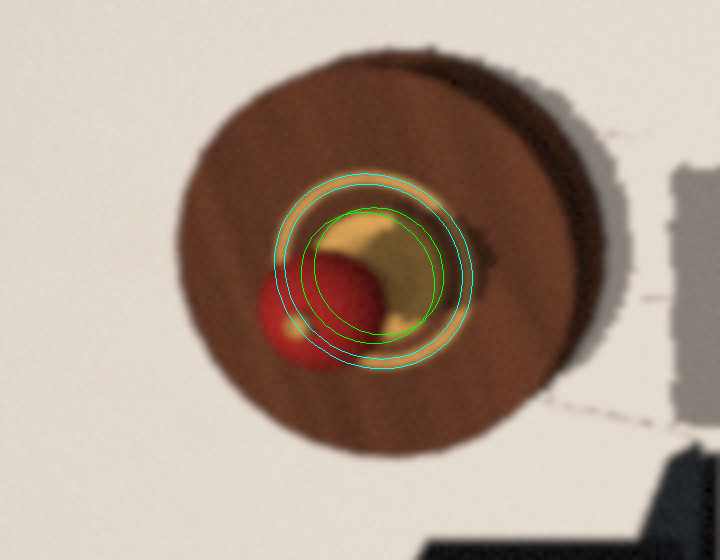

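```bash
python3 -m handwheel '[[0,[0,0,15],[0,0,0]],[0,[0,-15,15],[0,0,0]],[0,[0,-15,15],[0,0,0]],[0,[0,-15,0],[0,0,0]],[0,[0,0,0],[0,0,0]],[0,[0,0,0],[0,0,0]],[0,[0,0,0],[0,0,0]],[0,[0,0,0],[0,0,0]],[0,[0,0,0],[0,0,0]],[0,[0,0,0],[0,0,0]]]'
python3 - <<'E'
from h import *
C=cam('scene');im=env.grab_frame('scene')
for d in env.masks_of('scene','award_ball')[:2]: print(d['p'],d['location'])
h=cv2.cvtColor(im,cv2.COLOR_RGB2HSV);H,S,V=cv2.split(h)
m=(((H<6)|(H>172))&(S>150)&(V>60));m[:190]=0;m[240:]=0;m[:,:300]=0;m[:,380:]=0
v,u=np.nonzero(m);print('red',len(u),u.mean(),v.mean(),back(C,(u.mean(),v.mean()),85).round(1),'model if centred',proj(C,[551.6,-284.2,85]).round(1))
s=env.state();print(s['time_s'],s['ee_pos'],np.abs(s['qvel']).max(),s['force'])
env.job_done()
E
```

```text
time_s: 13.32
ee_pos: [587.8, -155.4, 189.0]
ee_rot: [-90.0, 0.1, -5.0]
force: [0.1, 0.4, 0.1]
gripper_width: 0.2
0.62 [341.7, 225.7]
red 63 343.22222222222223 213.76190476190476 [[ 548.7 -283.4   85. ]] model if centred [[344.3 213.4]]
13.4167 [ 588.04091784 -155.35251521  189.39100308] 0.21492041828788322 [-0.45948942  0.24843923  0.77272056]
the job is handed in; nothing more can be done
```

I handed the job in at 13.4 s. By my last measurements the red award stands upright inside its brass ring. No verdict was reported.

I shut the gripper and used it as a vertical pusher about 4 mm above the plinth top. It pushed the foot about 21 mm along –y, in one slow push followed by one short nudge. Then I backed the arm away and up, clear of everything.

| Check at the end | Result |
|---|---|
| Wrist camera, ring centre vs award | about 1.4 mm off centre, foot seen wholly inside the ring |
| Scene camera, red ball vs where it should be if centred | about 1 px off, about 3 mm on the ball plane |
| Tool force readings at the checks while pushing | no more than about 2 N |
| Blue award | looked centred and untouched in the scene picture |
| Stapler, glue stick, memory stick, sharpener | never approached, and not measured again at the end |

- **Disagreeing checks:** the two cameras differ by about 2–3 mm, mostly in x. That is about the calibration error, and both are within the 6 mm limit.
- **Discarded measurements:** two wrist measurements, m2 and m6, were wrong because the gripper partly hid the ball. I did not use either of them.
- **Network error:** the last `award_ball` report was centred on the award and plinth rather than the ball. I used the red pixels in the picture instead.

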